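# Clamp a kiln post in the vee fixture

### The job

Lift the long cream kiln post from the wooden rack, lay it gently in the two white-faced vees of the blue fixture and push it along them until it bears on the brass end stop. Then swing the steel strap over by its red handle and press it down until its spring pad holds the post firmly, at about 10 N. Never put more than 25 N on the post with the pad or against the stop, let go at the end, and leave everything else where it stands.

Things in the scene. Friction and masses are not known exactly. Their poses are not given: they have to be found in the camera images.
- post_center (a point): centre of the post to clamp: a round cream-coloured ceramic bar, 40 mm diameter, 140 mm long, 0.2 to 0.45 kg, with a dark bore showing at its ends; lies level in the wooden rack. Its x axis runs along the bar (either end may go to the stop)
- post: the same cream post as a whole; origin at its centre, x along the bar
- fixture: blue fixture bolted to the table, base 180 x 160 x 15 mm. Origin on the table midway between two 90 degree vees with slippery white faces, 45 mm either side along x (each 24 mm wide along x, lips 37 mm apart, 48 mm above the table; clear between them down to the base). x runs along the vees to the stop, z up. A post home in the vees has its axis along x over the origin, 58 mm above the table; against the stop its centre is at x = 0
- stop: brass upright plate, rubber-backed (gives about 1 mm for 8 N, 4 mm at most), at the +x end of the vees, 40 mm wide, top 73 mm above the table; origin on its face towards the post, at the axis of a seated post (fixture x = +70 mm, z = 58 mm)
- strap: steel strap, 22 mm wide. Origin on its hinge axis, which runs along fixture x through fixture y = +60, z = 84 mm (clevis top 93 mm). Level across the post its axes match the fixture's; it opens by turning about fixture -x and starts 2.6 to 3.0 rad open, pointing to fixture +y. Stiff hinge: 0.6 N m moves it (about 5 N at the handle); it stays where left. It meets the post at -0.15 to +0.12 rad, each time different
- handle (a point): place to grip or press on the strap's red handle bar: round, 12 mm diameter, along fixture x, at the strap's free end; 40 mm to the fixture's -x side of the strap's centre line (free bar 29 mm towards the strap, 22 mm away from it). In the strap's frame at x = -40, y = -125, z = +16 mm
- strap_nut (a point): nut of the brass screw in the strap, 60 mm from the hinge; the screw carries a sprung 20 mm rubber pad, 10 N per mm, 4 mm travel, that meets the post's top midway between the vees. The screw setting differs by up to 16 mm each time: feel for contact. Then each N on the handle adds 2 N at the pad; 9 to 10 N straight down on the handle in all gives 10 to 14 N at the pad, most of which the stiff hinge holds
- rack: wooden rack on the table, 150 x 190 mm, with two places for posts along its x axis at y = +50 and -50 mm; posts lie on low wooden saddles 45 mm either side of their middle, axis 41 mm above the table; clear between saddles down to 10 mm above the table. Origin on the table, under its centre
- short_post_center (a point): centre of another post, reddish brown, 40 mm diameter, 115 mm long, in the rack's other place; leave it
- vase: pink vase, 92 mm wide, 160 mm tall, origin under its foot; leave it
- mug: sage green mug, 80 mm wide, 90 mm tall, origin under its foot; leave it
- bowl: terracotta bowl, 130 mm wide, 60 mm tall, origin under its foot; leave it
- jar: white jar with blue cap, 68 mm wide, 100 mm tall, origin under its foot; leave it
- square_prop: upright square kiln prop, 40 x 40 x 100 mm, sand-coloured, origin under its foot; leave it
- brush: brush lying on the table near the robot, handle along its x axis; leave it
Things that resemble listed ones, but are neither listed nor needed, are in the scene too. What is shaped like the post but orange, purple or turquoise is not meant.

How it is judged:
By the outcome, as a careful person would: the job done as asked, in the order asked, and still so for the second after the job is handed in, with the robot touching nothing.
It also fails if it takes over 69 s, if anything falls off the work surface, if the arm or the gripper's body presses on something with over 40 N, if the wrist force passes 120 N, or if a joint passes its speed limit or range.

### The arm

A 7-joint arm with a two-finger parallel gripper is mounted at the origin on the work surface. World frame = base frame: x ahead of the robot, y to its left, z up, the work surface at z = 0. Lengths are in m, angles in rad, forces in N, time in s.
With the tool pointing down it reaches from about 0.4 to 0.85 m from the base axis. Payload 4.5 kg.
Tool frame: the origin (TCP) lies on the mounting face of the last link; the fingertips stand 166 mm ahead of it and the grasp point (between the pads) lies 147 mm ahead of it; z points along the fingers, y is the direction in which the jaws open and shut (so a half turn about z gives the same grasp; the last joint's range is limited). The gripper opens to 88 mm and grips with 3 to 60 N. Pads are 18 mm wide; open, the fingers measure 123 mm over their backs; the gripper's body (75 mm by 187 mm) begins 45 mm behind the grasp point.
Start: joints at [-1.175, 0.689, -0.195, 1.565, 0.157, 0.902, -0.215], TCP at [0.221, 0.585, 0.405] pointing down, gripper open.
Joint ranges: [-3.01, 3.01], [-0.46, 2.08], [-1.47, 1.51], [0.13, 2.56], [-1, 4.14], [0.04, 2.09], [-2.66, 2.66]. Speed limits (rad/s): [2.57, 2.57, 3.14, 3.14, 3.14, 3.14, 3.14].

### API

Orientations are given as [roll, pitch, yaw] about the fixed x, y, z axes, in that order (R = Rz(yaw) Ry(pitch) Rx(roll)).
In Python, from workcell import env gives the robot as it stands. The module is installed in compiled form; this text tells all that it offers.
- The arm moves only by the shell command python3 -m inch 'ROWS' [FORCE]. ROWS is text: rows parted by semicolons, each of 7 numbers parted by spaces: the shift along the tool's x, y, z in mm, then the turn, a rotation vector about the tool's x, y, z in degrees, then the finger opening in mm, from 0 to 88.1. A call has 1 to 10 rows; each row is the pose to reach, as a shift and turn from the pose commanded when the call began, along the tool's axes at that moment; what a row does not reach only later rows make up. A row lasts 1/12 s, in which the tool goes at most 41.7 mm and 7.16 degrees, less where a joint would pass 70% of its speed; a pose out of reach is approached as far as the arm can. A call with a gripper value outside its range is refused whole. The fingers move at their own pace and stop on an object; FORCE is the grip in N (left out, the last holds). Time passes only in rows, so rows that repeat a pose let the fingers close. It gives the time, the measured TCP pose, the force and the opening at its end, in the units of the state.
- env.sense(): the state, without advancing time (a new reading comes with each control period).
- env.capture(name): name is "side" or "top"; returns a dict with "frame" (384x512x3 uint8, red, green, blue), "fovy" (degrees; the focal length in pixels is half the picture's height over the tangent of half this angle, whatever the lens; pixels are square), "cx", "cy" (the principal point, pixels), "rvec" (rotation vector, rad) and "tvec" (3), from world to camera coordinates, as OpenCV has them. Camera axes: x right, y down, z forward; pixel columns grow to the right and rows downward; lengths in m; the calibration is good to about 2 mm. A picture is of the moment at which its call begins. There is no depth.
- env.hand_in(): hands the job in, once; it reports no verdict.
The state is a dict: "t": time; "joints": joint angles; "dq": joint speeds; "joint_efforts": joint torques, N m; "tcp_pos": TCP position; "tool_rot": TCP orientation; "ft_force": force on the tool from outside, world axes, zero at the start; "ft_torque": the same for the moment, N m; "width": finger opening in m.
Only numpy, scipy, OpenCV 4.12 (cv2) and the standard library are available. Lean on these libraries where they do the work, as an engineer would, in place of code of your own. Each camera call takes 0.05 s, during which the arm holds its last target. There are 200 camera calls.

## Working session

There is one attempt and no reset: what is moved stays moved. The work goes in short steps, Python scripts to look and compute and a shell command to move; the robot and the scene stay as the last step left them, time stands still between calls to the robot, and variables do not carry over. Pictures are saved under pics/ and viewed, about 8 in all and at most 12, crops included, and the job is handed in when it is done.

```bash
mkdir -p pics; cat > h.py <<'E'
import numpy as np, cv2
from scipy.spatial.transform import Rotation as Ro
from workcell import env
def cap(n):
    c=env.capture(n); f=c["frame"]; H=f.shape[0]
    F=H/2/np.tan(np.radians(c["fovy"])/2)
    K=np.array([[F,0,c["cx"]],[0,F,c["cy"]],[0,0,1.]])
    R=cv2.Rodrigues(np.array(c["rvec"],float))[0]; t=np.array(c["tvec"],float).ravel()
    return dict(f=f,K=K,R=R,t=t,o=-R.T@t)
def ray(c,p):
    d=c["R"].T@np.linalg.inv(c["K"])@np.array([p[0],p[1],1.]); return c["o"],d/np.linalg.norm(d)
def onz(c,p,z):
    o,d=ray(c,p); return o+d*(z-o[2])/d[2]
def proj(c,P):
    q=(c["R"]@np.atleast_2d(P).T).T+c["t"]; q=q@c["K"].T; return q[:,:2]/q[:,2:]
def tri(c1,p1,c2,p2):
    o1,d1=ray(c1,p1);o2,d2=ray(c2,p2)
    s=np.linalg.lstsq(np.stack([d1,-d2],1),o2-o1,rcond=None)[0]
    a=o1+s[0]*d1;b=o2+s[1]*d2; return (a+b)/2,np.linalg.norm(a-b)
def save(n,f): cv2.imwrite("pics/"+n+".png",f[:,:,::-1])
E
python3 - <<'E'
from h import *
np.set_printoptions(precision=4,suppress=True)
import pickle
s=env.sense();print({k:np.round(v,3) for k,v in s.items()})
cs={}
for n in("top","side"):
    c=cap(n);cs[n]=c;print(n,c["K"][0,0],c["K"][:2,2],c["o"],c["R"][2])
pickle.dump(cs,open("c0.pkl","wb"))
save("top0",cs["top"]["f"]);save("side0",cs["side"]["f"])
E
```

```text
{'t': np.float64(0.0), 'joints': array([-1.175,  0.69 , -0.194,  1.566,  0.157,  0.902, -0.215]), 'dq': array([-0.002, -0.001, -0.002,  0.   ,  0.001,  0.   ,  0.001]), 'joint_efforts': array([ -0.001, -52.756,  -1.267, -15.343,  -0.053,   0.007,   0.   ]), 'tcp_pos': array([0.221, 0.584, 0.404]), 'tool_rot': array([-3.14,  0.  ,  2.78]), 'ft_force': array([-0.031, -0.992, -0.508]), 'ft_torque': array([0.049, 0.008, 0.051]), 'width': np.float64(0.088)}
top 499.06177628608117 [259.8882 190.2768] [ 0.3026 -0.0428  1.7186] [ 0.1427 -0.0073 -0.9897]
side 356.66829936435016 [257.2053 194.6674] [ 0.5183 -0.9116  1.1538] [ 0.0179  0.639  -0.769 ]
```

View pics/top0.png

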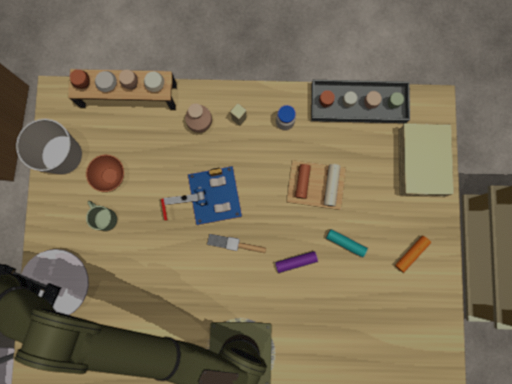

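View pics/side0.png

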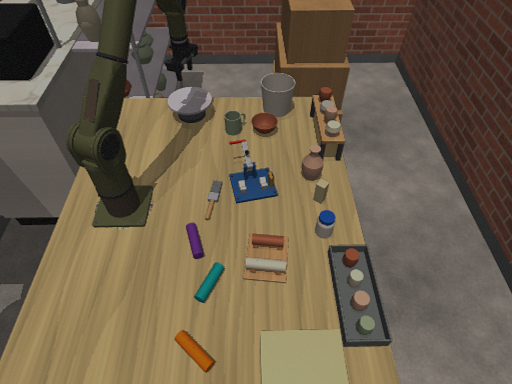

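The top view shows the cream post at px (332,185) in the rack, with the red-brown post at (303,181). The fixture is at (215,195), its brass stop at (215,171), and the open strap with its red handle at (166,208).

Things that could be taken for the post:
- red-brown post (303,181)
- purple bar (296,262)
- turquoise bar (347,243)
- orange bar (413,253)
- pale pots in the tray (350,99)

I choose (332,185): it is cream and lies in the rack. A close crop will check that.

```bash
python3 - <<'E'
from h import *
import pickle
cs=pickle.load(open("c0.pkl","rb"))
T=cs["top"]["f"];S=cs["side"]["f"]
def cr(f,x,y,w,h,k): return cv2.resize(f[y:y+h,x:x+w],None,fx=k,fy=k,interpolation=cv2.INTER_CUBIC)
a=cr(T,150,150,100,80,4);b=cr(T,270,150,100,80,4);c=cr(S,215,130,100,75,4);d=cr(S,225,220,100,75,4)
save("crop1",np.vstack([np.hstack([a,b]),np.hstack([c,d])])[:600])
E
```

```text
(no output)
```

View pics/crop1.png

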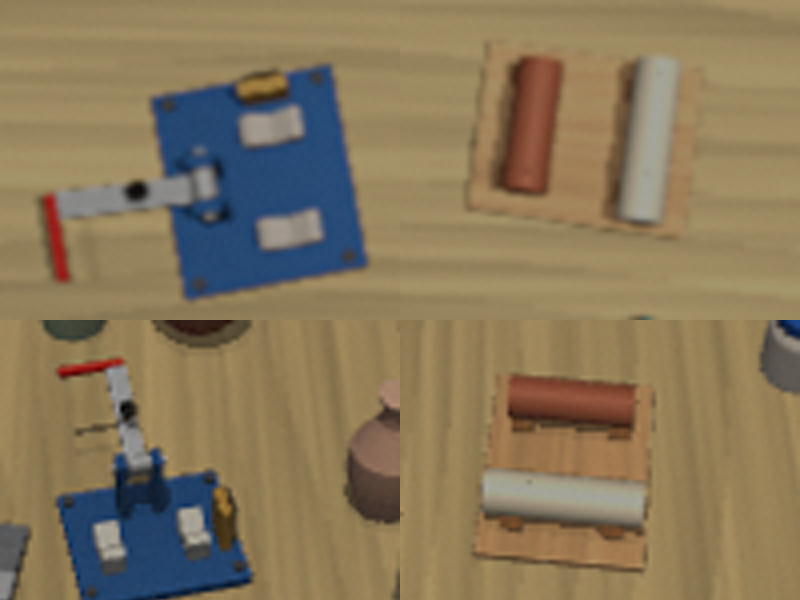

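```bash
cat > m.py <<'E'
from h import *
import pickle,sys
np.set_printoptions(precision=4,suppress=True)
def big(m,n=1,amin=15):
    cn,_=cv2.findContours(m.astype(np.uint8),cv2.RETR_EXTERNAL,cv2.CHAIN_APPROX_NONE)
    return sorted(cn,key=cv2.contourArea,reverse=True)[:n]
def roi(m,x0,y0,x1,y1):
    r=np.zeros_like(m);r[y0:y1,x0:x1]=m[y0:y1,x0:x1];return r
def hsv(f): return cv2.cvtColor(cv2.GaussianBlur(f,(3,3),0.5),cv2.COLOR_RGB2HSV).astype(int)
def cen(m):
    M=cv2.moments(m.astype(np.uint8),True);return np.array([M["m10"],M["m01"]])/M["m00"]
def axis(m):
    p=np.argwhere(m)[:,::-1].astype(float);c=p.mean(0);w,v=np.linalg.eigh(np.cov((p-c).T));d=v[:,1]
    L=np.sqrt(12*w[1]);return c,d,L,np.sqrt(12*w[0])
E
python3 - <<'E'
from m import *
cs=pickle.load(open("c0.pkl","rb"))
R={"top":dict(rack=(280,155,360,215),fix=(180,160,250,230),strap=(155,185,205,225)),
   "side":dict(rack=(240,225,295,285),fix=(225,160,285,210),strap=(225,135,262,175))}
ends={}
for n,c in cs.items():
    h=hsv(c["f"]);H,S,V=h[...,0],h[...,1],h[...,2]
    m=roi((S<55)&(V>105),*R[n]["rack"]); 
    k=big(m)[0];mm=np.zeros(m.shape,np.uint8);cv2.drawContours(mm,[k],-1,1,-1)
    a=axis(mm);print(n,"post",a,mm.sum());c["post"]=a
    e=[a[0]+a[1]*a[2]/2*s for s in(-1,1)]
    print(" ends on z=.041:",[onz(c,q,.041) for q in e], "cen",onz(c,a[0],.041))
    m=roi((H>95)&(H<130)&(S>110),*R[n]["fix"]);k=big(m)[0];hull=cv2.convexHull(k)
    ap=cv2.approxPolyDP(hull,4,True)[:,0];print(" fix",ap.tolist());
    r=cv2.boxPoints(cv2.minAreaRect(k))
    print(np.array([onz(c,q,.015) for q in ap])); c["fix"]=ap
    m=roi((S<60)&(V>120),*R[n]["fix"])
    for k in big(m,4): 
        M=cv2.moments(k); print(" white",cv2.contourArea(k),np.array([M["m10"],M["m01"]])/max(M["m00"],1e-9))
    m=roi(((H<6)|(H>173))&(S>170)&(V>90),*R[n]["strap"]);a=axis(m);print(" red",a,m.sum());c["red"]=a
T,Sd=cs["top"],cs["side"]
print("post tri",tri(T,T["post"][0],Sd,Sd["post"][0]))
print("red tri",tri(T,T["red"][0],Sd,Sd["red"][0]))
pickle.dump(cs,open("c1.pkl","wb"))
E
```

```text
top post (array([332.0378, 184.5239]), array([-0.1325,  0.9912]), np.float64(40.722784955393216), np.float64(9.698584464239872)) 397
 ends on z=.041: [array([ 0.6395, -0.31  ,  0.041 ]), array([ 0.4999, -0.2915,  0.041 ])] cen [ 0.5693 -0.3007  0.041 ]
 fix [[231, 167], [240, 215], [197, 223], [189, 175]]
[[0.6276 0.0463 0.015 ]
 [0.4612 0.0109 0.015 ]
 [0.4308 0.1569 0.015 ]
 [0.5963 0.1907 0.015 ]]
 white 91.5 [217.5501 180.867 ]
 white 90.5 [222.1289 206.895 ]
 white 48.5 [191.5533 197.5773]
 white 14.5 [200.6782 194.8851]
 red (array([163.551 , 209.7347]), array([0.1818, 0.9833]), np.float64(20.49571320358159), np.float64(2.4174589186726783)) 49
side post (array([265.4437, 263.3276]), array([-0.9946, -0.1041]), np.float64(39.428853425642735), np.float64(8.010509760047052)) 293
 ends on z=.041: [array([ 0.6342, -0.3089,  0.041 ]), array([ 0.4976, -0.2901,  0.041 ])] cen [ 0.5662 -0.2995  0.041 ]
 fix [[268, 170], [276, 195], [236, 202], [230, 175], [244, 164]]
[[ 0.5956  0.1753  0.015 ]
 [ 0.6229  0.0316  0.015 ]
 [ 0.4575 -0.0025  0.015 ]
 [ 0.4291  0.1482  0.015 ]
 [ 0.4898  0.2142  0.015 ]]
 white 40.0 [241.8125 184.4625]
 white 38.0 [262.8509 180.9079]
 white 25.0 [248.28   162.6133]
 white 0.0 [0. 0.]
 red (array([236.25  , 141.6071]), array([-0.9829,  0.1841]), np.float64(14.27458261934522), np.float64(2.0504987226870783)) 28
post tri (array([ 0.5675, -0.3005,  0.0434]), np.float64(0.0028913008990320782))
red tri (array([0.4613, 0.2541, 0.1134]), np.float64(0.005550427392795792))
```

```bash
python3 - <<'E'
from m import *
cs=pickle.load(open("c1.pkl","rb"));T,S=cs["top"],cs["side"]
va,vb=np.array([222.13,206.9]),np.array([217.55,180.87]);sa,sb=np.array([241.81,184.46]),np.array([262.85,180.91])
print("vees tri",tri(T,va,S,sa),tri(T,vb,S,sb))
for z in(.038,.042): print(z,onz(T,va,z),onz(T,vb,z),onz(S,sa,z),onz(S,sb,z))
for n,r in(("top",(200,160,235,185)),("side",(260,165,285,195))):
    h=hsv(cs[n]["f"]);m=roi((h[...,0]>12)&(h[...,0]<30)&(h[...,1]>130),*r)
    m=roi(m,*r);k=big(m)[0];mm=np.zeros(m.shape,np.uint8);cv2.drawContours(mm,[k],-1,1,-1)
    a=axis(mm);print("brass",n,a,mm.sum(),onz(cs[n],a[0],.06))
o=(onz(T,va,.041)+onz(T,vb,.041)+onz(S,sa,.041)+onz(S,sb,.041))[:2]/4
yaw=.205;R=np.array([[np.cos(yaw),np.sin(yaw)],[-np.sin(yaw),np.cos(yaw)]])
d=onz(T,vb,.041)-onz(T,va,.041);print("o",o,"yaw vees top",np.arctan2(d[1],d[0]),np.hypot(d[0],d[1]));d=onz(S,sb,.041)-onz(S,sa,.041);print(np.arctan2(d[1],d[0]),np.hypot(d[0],d[1]))
red=tri(T,T["red"][0],S,S["red"][0])[0];print("red in fix",R@(red[:2]-o),red[2])
pad=tri(T,[184.3,197.5],S,[246.6,152.4]);print("pad",R@(pad[0][:2]-o),pad)
print("base corners in fix (top)",[R@(onz(T,p,.015)[:2]-o) for p in T["fix"]])
s=env.sense();g=s["tcp_pos"]+Ro.from_euler("xyz",s["tool_rot"]).apply([0,0,.147]);print(g,s["tool_rot"])
E
```

```text
vees tri (array([0.4833, 0.0708, 0.0401]), np.float64(0.0036013731808253666)) (array([0.5717, 0.0891, 0.0402]), np.float64(0.004161513518556562))
0.038 [0.4853 0.0713 0.038 ] [0.5742 0.0896 0.038 ] [0.4815 0.0722 0.038 ] [0.5698 0.0905 0.038 ]
0.042 [0.4849 0.071  0.042 ] [0.5735 0.0893 0.042 ] [0.4816 0.0687 0.042 ] [0.5696 0.0869 0.042 ]
brass top (array([214.9483, 171.3103]), array([-0.9928,  0.1197]), np.float64(10.547146324126473), np.float64(5.445572159250421)) 58 [0.6031 0.0977 0.06  ]
brass side (array([270.4423, 178.75  ]), array([0.0446, 0.999 ]), np.float64(13.833087716939195), np.float64(3.607869861767166)) 52 [0.6006 0.0822 0.06  ]
o [0.5275 0.0795] yaw vees top 0.20308313722446944 0.0905566627549104
0.20432412614931436 0.08993494957459879
red in fix [-0.0292  0.1845] 0.11335898039601222
pad [-0.0001  0.1128] (array([0.5044, 0.1899, 0.1093]), np.float64(0.002651218609729411))
base corners in fix (top) [array([ 0.0913, -0.0528]), array([-0.0788, -0.0536]), array([-0.0789,  0.0955]), array([0.0901, 0.0949])]
[0.2211 0.584  0.257 ] [-3.14    0.0001  2.7799]
```

```bash
cat > g.py <<'E'
# python3 g.py x y z yaw [tilt]: grasp-point target (world m) -> tool shift (mm) and turn (deg)
from h import *
import sys
s=env.sense();R=Ro.from_euler("xyz",s["tool_rot"]);p=s["tcp_pos"];g=p+R.apply([0,0,.147])
print("t%.2f g"%s["t"],np.round(g,4),"rpy",np.round(s["tool_rot"],3),"F",np.round(s["ft_force"],1),"w",round(float(s["width"])*1e3,1),"j",np.round(s["joints"],2))
a=[float(v) for v in sys.argv[1:]]
if a:
    tilt=a[4] if len(a)>4 else 0.
    R2=Ro.from_euler("xyz",[np.pi+tilt,0,a[3]]); p2=np.array(a[:3])-R2.apply([0,0,.147])
    print("shift",np.round(R.inv().apply(p2-p)*1e3,1),"turn",np.round(np.degrees((R.inv()*R2).as_rotvec()),2))
E
r="-379 -214 0 0 0 -13 88"; python3 -m inch '-379 -214 0 0 0 -13 88;-379 -214 0 0 0 -13 88;-379 -214 0 0 0 -13 88;-379 -214 0 0 0 -13 88;-379 -214 0 0 0 -13 88;-379 -214 0 0 0 -13 88;-379 -214 0 0 0 -13 88;-379 -214 0 0 0 -13 88;-379 -214 0 0 0 -13 88;-379 -214 0 0 0 -13 88' 30; python3 g.py 0.5675 -0.3005 0.14 3.0076
```

```text
t: 0.93
tcp_pos: [0.489, 0.2626, 0.4045]
tool_rot: [-3.141, -0.0, 3.007]
ft_force: [0.7, 0.9, 0.9]
width: 0.0877
t0.93 g [0.4889 0.2626 0.2575] rpy [-3.141 -0.     3.007] F [0.7 0.9 0.9] w 87.7 j [-0.39  0.61 -0.31  1.78  0.24  0.8   0.62]
shift [-153.6 -547.4  117.7] turn [-0.02 -0.03 -0.05]
```

```bash
python3 -m inch '-154 -547 0 0 0 0 88;-154 -547 0 0 0 0 88;-154 -547 0 0 0 0 88;-154 -547 0 0 0 0 88;-154 -547 0 0 0 0 88;-154 -547 0 0 0 0 88;-154 -547 0 0 0 0 88;-154 -547 0 0 0 0 88;-154 -547 0 0 0 0 88;-154 -547 0 0 0 0 88' >/dev/null; python3 g.py 0.5675 -0.3005 0.14 3.0076
```

```text
t1.77 g [ 0.5456 -0.1503  0.2575] rpy [ 3.142e+00 -1.000e-03  3.007e+00] F [ 0.8 -0.   0. ] w 87.4 j [ 0.4   0.62 -0.35  1.74  0.28  0.83  1.35]
shift [ -41.9 -145.9  117.4] turn [ 0.   -0.04 -0.06]
```

```bash
python3 -m inch '-42 -146 60 0 0 0 88;-42 -146 60 0 0 0 88;-42 -146 60 0 0 0 88;-42 -146 60 0 0 0 88;-42 -146 117 0 0 0 88;-42 -146 117 0 0 0 88;-42 -146 117 0 0 0 88;-42 -146 117 0 0 0 88' >/dev/null; python3 g.py 0.5675 -0.3005 0.047 3.0076; python3 - <<'E'
from m import *
T=cap("top");S=cap("side")
a=cv2.resize(T["f"][140:240,270:370],(400,400),interpolation=2);b=cv2.resize(S["f"][200:300,215:315],(400,400),interpolation=2)
save("pre",np.hstack([a,b]))
E
```

```text
t2.43 g [ 0.5675 -0.2978  0.1398] rpy [ 3.140e+00 -2.000e-03  3.007e+00] F [-0.1 -0.2  0.6] w 87.9 j [ 0.58  0.87 -0.31  1.6   0.36  0.73  1.54]
shift [-0.3 -2.6 92.8] turn [ 0.07 -0.12 -0.03]
```

View pics/pre.png

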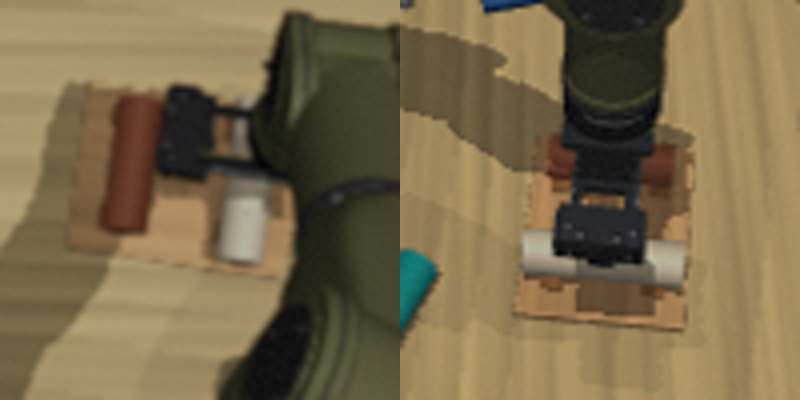

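The crop shows the open gripper straddling the cream post: side-view fingers at about (600,230) over the post at (605,258), with the red-brown post clear. Descending.

```bash
python3 -m inch '0 -3 35 0 0 0 88;0 -3 60 0 0 0 88;0 -3 75 0 0 0 88;0 -3 85 0 0 0 88;0 -3 93 0 0 0 88;0 -3 93 0 0 0 88;0 -3 93 0 0 0 88' 25 >/dev/null; python3 g.py 0.5675 -0.3005 0.047 3.0076; python3 -m inch '0 0 0 0 0 0 20;0 0 0 0 0 0 20;0 0 0 0 0 0 20;0 0 0 0 0 0 20;0 0 0 0 0 0 20;0 0 0 0 0 0 20;0 0 0 0 0 0 20;0 0 0 0 0 0 20' 25 ; python3 g.py
```

```text
t3.12 g [ 0.5684 -0.3014  0.0487] rpy [-3.141e+00  2.000e-03  3.007e+00] F [-0.2  0.1 -0.1] w 88.1 j [ 0.56  1.   -0.26  1.63  0.41  0.57  1.5 ]
shift [0.8 0.7 1.7] turn [-0.02  0.1  -0.04]
t: 3.78
tcp_pos: [0.5678, -0.3001, 0.1947]
tool_rot: [3.139, -0.0, 3.008]
ft_force: [0.7, 2.1, 1.2]
width: 0.0392
t3.78 g [ 0.5679 -0.2998  0.0477] rpy [ 3.139 -0.     3.008] F [0.7 2.1 1.2] w 39.2 j [ 0.55  1.   -0.26  1.63  0.41  0.57  1.5 ]
```

```bash
python3 -m inch '0 0 -10 0 0 0 20;0 0 -30 0 0 0 20;0 0 -60 0 0 0 20;0 0 -100 0 0 0 20;0 0 -130 0 0 0 20;0 0 -150 0 0 0 20;0 0 -150 0 0 0 20' 35 >/dev/null; python3 g.py 0.5128 0.0765 0.16 3.3456
```

```text
t4.37 g [ 0.5699 -0.3028  0.2028] rpy [-3.139  0.008  3.006] F [ 0.6 -0.3 -3. ] w 39.3 j [ 0.6   0.79 -0.34  1.56  0.33  0.84  1.57]
shift [107.  367.8  40.9] turn [ -0.25   0.45 -19.47]
```

```bash
python3 -m inch '6 20 0 0 0 -1 20;107 368 0 0 0 -19.4 20;107 368 0 0 0 -19.4 20;107 368 0 0 0 -19.4 20;107 368 0 0 0 -19.4 20;107 368 0 0 0 -19.4 20;107 368 0 0 0 -19.4 20;107 368 0 0 0 -19.4 20;107 368 0 0 0 -19.4 20;107 368 0 0 0 -19.4 20' >/dev/null;  python3 -m inch '0 0 10 0 0 0 20;0 0 30 0 0 0 20;0 0 40 0 0 0 20;0 0 40 0 0 0 20' >/dev/null; python3 g.py 0.5128 0.0765 0.15 3.3456
python3 - <<'E'
from m import *
T=cap("top");S=cap("side");pickle.dump(dict(top=T,side=S),open("c2.pkl","wb"))
a=cv2.resize(T["f"][140:240,160:260],(400,400),interpolation=2);b=cv2.resize(S["f"][110:210,215:315],(400,400),interpolation=2)
save("over",np.hstack([a,b]))
E
```

```text
t5.53 g [0.5089 0.0763 0.1549] rpy [-3.141 -0.007 -2.938] F [ 1.  -0.2 -3.4] w 39.3 j [-0.05  0.72 -0.31  1.98  0.43  0.51  1.11]
shift [-2.9 -0.7  4.9] turn [-0.06 -0.37 -0.04]
```

View pics/over.png

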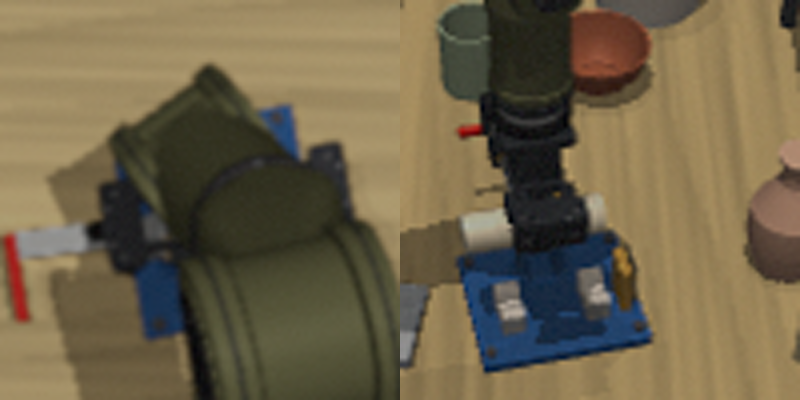

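The top crop shows the arm over the fixture, with the strap and pad at about (95,235) close to the gripper's left side. The side crop shows the post level above the vees, from (462,235) to (605,212). I'll check the post's place numerically, then plan a 10° roll about the post to keep the gripper body off the strap.

```bash
python3 - <<'E'
from m import *
S=pickle.load(open("c2.pkl","rb"))["side"];h=hsv(S["f"])
m=roi((h[...,1]<60)&(h[...,2]>95),228,155,270,175)
ks=[k for k in big(m,3)];print([ (cv2.boundingRect(k),cv2.contourArea(k)) for k in ks])
for z in(.148,):
  for k in ks[:2]:
    M=cv2.moments(k);c=(M["m10"]/M["m00"],M["m01"]/M["m00"]);P=onz(S,c,z)
    yaw=.204;o=np.array([.5257,.0787]);R=np.array([[np.cos(yaw),np.sin(yaw)],[-np.sin(yaw),np.cos(yaw)]]);print(c,P,R@(P[:2]-o))
E
python3 g.py 0.5130 0.0753 0.11 3.3456 -0.17
```

```text
[((230, 162, 13, 10), 81.0), ((261, 159, 5, 8), 19.0)]
(235.9814814814815, 166.8148148148148) [0.4618 0.0678 0.148 ] [-0.0648  0.0023]
(263.14912280701753, 161.88596491228068) [0.5692 0.0932 0.148 ] [0.0455 0.0053]
t5.63 g [0.5106 0.0767 0.157 ] rpy [-3.141e+00 -2.000e-03 -2.939e+00] F [-0.6  0.2 -3.8] w 39.0 j [-0.05  0.72 -0.31  1.98  0.43  0.51  1.11]
shift [ -1.9 -26.8  49.1] turn [-9.76 -0.11 -0.09]
```

```bash
python3 -m inch '-2 -28 25 -7 0 0 20;-2 -28 40 -9.8 0 0 20;-2 -28 49 -9.8 0 0 20;-2 -28 49 -9.8 0 0 20;-2 -28 49 -9.8 0 0 20' >/dev/null; python3 g.py 0.5134 0.0738 0.072 3.3456 -0.17
```

```text
t6.05 g [0.5137 0.0757 0.1113] rpy [ 2.971  0.    -2.937] F [ 0.7  0.8 -2. ] w 38.9 j [ 0.13  0.83 -0.44  1.98  0.38  0.41  1.24]
shift [ 0.6 -8.4 38.5] turn [0.04 0.02 0.03]
```

```bash
python3 -m inch '0 -3 15 0 0 0 20;0 -5 25 0 0 0 20;0 -7 32 0 0 0 20;0 -8.4 38 0 0 0 20;0 -8.4 38 0 0 0 20;0 -8.4 38 0 0 0 20' ; python3 g.py 0.5134 0.0738 0.066 3.3456 -0.17
```

```text
t: 6.55
tcp_pos: [0.519, 0.0492, 0.2169]
tool_rot: [2.971, -0.0, -2.937]
ft_force: [0.3, -1.2, -2.7]
width: 0.0393
t6.55 g [0.5139 0.0737 0.072 ] rpy [ 2.971 -0.    -2.937] F [ 0.3 -1.2 -2.7] w 39.3 j [ 0.1   0.9  -0.39  1.99  0.42  0.33  1.23]
shift [ 0.5 -0.7  6. ] turn [ 0.05 -0.01  0.01]
```

```bash
python3 -m inch '0 -.2 1 0 0 0 20;0 -.3 2 0 0 0 20;0 -.5 3 0 0 0 20;0 -.5 3 0 0 0 20' |egrep 'pos|force' ;python3 -m inch '0 -.1 1 0 0 0 20;0 -.3 2 0 0 0 20;0 -.3 2 0 0 0 20' |egrep 'pos|force'; python3 -m inch '0 -.1 1 0 0 0 20;0 -.1 1 0 0 0 20;0 -.1 1 0 0 0 20' |egrep 'pos|force'; python3 g.py
```

```text
tcp_pos: [0.5191, 0.0489, 0.2138]
ft_force: [-1.0, -0.7, -4.0]
tcp_pos: [0.5191, 0.0499, 0.2121]
ft_force: [-1.1, 2.1, -0.3]
tcp_pos: [0.5191, 0.0505, 0.2113]
ft_force: [-1.4, 5.0, 5.0]
t7.38 g [0.5141 0.0753 0.0665] rpy [ 2.968e+00  2.000e-03 -2.937e+00] F [-1.4  5.   5. ] w 39.0 j [ 0.1   0.91 -0.38  1.99  0.42  0.32  1.23]
```

```bash
python3 -m inch '0 1.5 0 0 0 0 20;0 1.5 0 0 0 0 20;0 1.5 0 0 0 0 20' |egrep 'pos|force' ;python3 -m inch '0 .7 1 0 0 0 20;0 .7 1 0 0 0 20;0 .7 1 0 0 0 20' |egrep 'pos|force'; python3 g.py
```

```text
tcp_pos: [0.5189, 0.0509, 0.2112]
ft_force: [-1.0, 3.8, 1.5]
tcp_pos: [0.5187, 0.0517, 0.2103]
ft_force: [0.0, 5.3, 3.3]
t7.88 g [0.5137 0.0764 0.0654] rpy [ 2.970e+00  1.000e-03 -2.937e+00] F [0.  5.3 3.3] w 39.0 j [ 0.09  0.91 -0.38  1.99  0.42  0.31  1.22]
```

```bash
python3 -m inch '0 2 0 0 0 0 20;0 2 0 0 0 0 20;0 2 0 0 0 0 20' |egrep 'pos|force' ;python3 -m inch '0 .3 .8 0 0 0 20;0 .3 .8 0 0 0 20;0 .3 .8 0 0 0 20' |egrep 'pos|force'; python3 g.py
```

```text
tcp_pos: [0.5178, 0.0524, 0.21]
ft_force: [0.1, 0.1, -3.1]
tcp_pos: [0.5178, 0.0527, 0.2097]
ft_force: [-1.7, -0.9, 2.0]
t8.38 g [0.5126 0.0769 0.0648] rpy [ 2.972e+00 -2.000e-03 -2.939e+00] F [-1.7 -0.9  2. ] w 39.6 j [ 0.09  0.91 -0.38  1.99  0.42  0.31  1.22]
```

Seated: the upward force rose and the lateral force vanished at grasp height 64.8 mm, as predicted. Next I slide along +x with a lighter grip.

```bash
cat > ff.py <<'E'
from h import *
s=env.sense();R=Ro.from_euler("xyz",s["tool_rot"]);g=s["tcp_pos"]+R.apply([0,0,.147]);c,n=np.cos(.204),np.sin(.204)
A=np.array([[c,n,0],[-n,c,0],[0,0,1]]);print("t%.2f"%s["t"],"gfix mm",np.round(A@(g-[.5275,.0795,0])*1e3,1),"Ffix",np.round(A@s["ft_force"],1),"w",round(s["width"]*1e3,1))
E
python3 -m inch '0 0 0 0 0 0 20;0 0 0 0 0 0 20;-2 0 0 0 0 0 20;-4 0 0 0 0 0 20;-6 0 0 0 0 0 20;-6 0 0 0 0 0 20' 14 >/dev/null; python3 ff.py; python3 -m inch '-1 0 0 0 0 0 20;-2 0 0 0 0 0 20;-3 0 0 0 0 0 20;-3 0 0 0 0 0 20'>/dev/null; python3 ff.py;  python3 -m inch '-1 0 0 0 0 0 20;-2 0 0 0 0 0 20;-2 0 0 0 0 0 20'>/dev/null; python3 ff.py
```

```text
t8.88 gfix mm [-9.4  0.6 64.8] Ffix [-4.5 -2.8  3.9] w 39.6
t9.22 gfix mm [-6.5  0.6 64.8] Ffix [-4.4 -3.8  4.4] w 39.5
t9.47 gfix mm [-4.5  0.6 64.8] Ffix [-3.4 -3.5  4.2] w 39.5
```

```bash
for i in 1 2 3; do :; done; python3 -m inch '-1 0 0 0 0 0 20;-1.5 0 0 0 0 0 20;-1.5 0 0 0 0 0 20'>/dev/null; python3 ff.py;  python3 -m inch '-1 0 0 0 0 0 20;-1 0 0 0 0 0 20'>/dev/null; python3 ff.py;python3 -m inch '-1 0 0 0 0 0 20;-1 0 0 0 0 0 20'>/dev/null; python3 ff.py
```

```text
t9.72 gfix mm [-3.1  0.6 64.8] Ffix [-4.  -3.2  5.7] w 39.6
t9.88 gfix mm [-2.1  0.6 64.8] Ffix [-3.4 -3.9  5.2] w 39.7
t10.05 gfix mm [-1.1  0.6 64.8] Ffix [-3.5 -4.3  5.1] w 39.1
```

```bash
python3 -m inch '-1 0 0 0 0 0 20;-1 0 0 0 0 0 20'>/dev/null; python3 ff.py;  python3 -m inch '-1 0 0 0 0 0 20;-1 0 0 0 0 0 20'>/dev/null; python3 ff.py
```

```text
t10.22 gfix mm [-0.1  0.6 64.8] Ffix [-4.3 -3.1  5.3] w 39.6
t10.38 gfix mm [ 0.8  0.6 64.8] Ffix [-3.9 -3.   6. ] w 39.4
```

```bash
python3 -m inch '-1 0 0 0 0 0 20;-1 0 0 0 0 0 20'>/dev/null; python3 ff.py;  python3 -m inch '-1 0 0 0 0 0 20;-1 0 0 0 0 0 20'>/dev/null; python3 ff.py; python3 -m inch '-1 0 0 0 0 0 20;-1 0 0 0 0 0 20'>/dev/null; python3 ff.py
```

```text
t10.55 gfix mm [ 1.   0.6 64.8] Ffix [-6.2 -3.1  6.8] w 39.9
t10.72 gfix mm [ 1.2  0.6 64.7] Ffix [-6.6 -3.   8.4] w 39.8
t10.88 gfix mm [ 1.4  0.6 64.7] Ffix [-8.6 -3.4 10.1] w 39.7
```

```bash
python3 - <<'E'
from m import *
S=cap("side");T=cap("top");pickle.dump(dict(top=T,side=S),open("c3.pkl","wb"))
b=cv2.resize(S["f"][145:210,220:290],(560,520),interpolation=2)
save("push",b)
E
```

```text
(no output)
```

View pics/push.png

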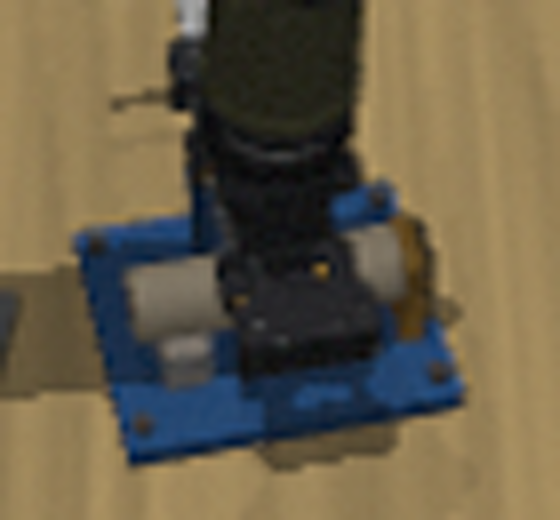

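The crop shows the post lying in the vees with its right end against the brass stop, at about (405,260). The push force rose from 4 to 8.6 N while motion stopped. I ease the downward load and release with a small opening so the fingers stay clear of the clevis, then retreat straight up.

```bash
python3 -m inch '-.5 .2 -1 0 0 0 20;-.5 .2 -1 0 0 0 20;-.5 .2 -1 0 0 0 56;-.5 .2 -1 0 0 0 56;-.5 .2 -1 0 0 0 56;-.5 .2 -1 0 0 0 56;-.5 .2 -1 0 0 0 56' >/dev/null; python3 ff.py; python3 -m inch '0 2 -10 0 0 0 56;0 7 -40 0 0 0 56;0 14 -80 0 0 0 56;0 16 -95 0 0 0 56;0 16 -95 0 0 0 56'>/dev/null; python3 ff.py
python3 - <<'E'
from m import *
S=cap("side");T=cap("top");pickle.dump(dict(top=T,side=S),open("c4.pkl","wb"))
h=hsv(S["f"]);m=roi((h[...,1]<60)&(h[...,2]>95),228,165,275,195)
for k in big(m,3):print(cv2.boundingRect(k),cv2.contourArea(k))
E
```

```text
t11.57 gfix mm [ 6.3  2.1 66.1] Ffix [ 0.4 -0.4  0. ] w 55.9
t11.98 gfix mm [  8.2   1.6 166.8] Ffix [ 1.3 -0.  -0.1] w 55.8
(236, 173, 34, 12) 184.0
(240, 187, 7, 3) 9.5
(262, 183, 5, 3) 4.0
```

```bash
cat > gf.py <<'E'
# fixture-frame grasp-point targets (mm) "x,y,z" ... -> rows (shift, turn) from the present pose, tool vertical
from h import *
import sys
s=env.sense();R=Ro.from_euler("xyz",s["tool_rot"]);p=s["tcp_pos"];c,n=np.cos(.204),np.sin(.204)
A=np.array([[c,n,0],[-n,c,0],[0,0,1]]);g=p+R.apply([0,0,.147]);R2=Ro.from_euler("xyz",[np.pi,0,.204+np.pi])
print("t%.2f"%s["t"],"gfix",np.round(A@(g-[.5275,.0795,0])*1e3,1),"Ffix",np.round(A@s["ft_force"],1),"w",round(s["width"]*1e3,1))
for a in sys.argv[1:]:
    q=A.T@(np.array([float(v) for v in a.split(",")])/1e3)+[.5275,.0795,0]-R2.apply([0,0,.147])
    print(a,"->",np.round(R.inv().apply(q-p)*1e3,1),np.round(np.degrees((R.inv()*R2).as_rotvec()),2))
E
python3 gf.py -- -42,183,200 2>/dev/null || python3 - <<'E'
E
sed -i 's/sys.argv\[1:\]/[v for v in sys.argv[1:] if v!="--"]/' gf.py; python3 gf.py -42,183,200
python3 - <<'E'
from m import *
cs=pickle.load(open("c4.pkl","rb"));R={"top":(150,185,205,225),"side":(225,135,262,175)}
P={}
for n,c in cs.items():
    h=hsv(c["f"]);H,S,V=h[...,0],h[...,1],h[...,2]
    m=roi(((H<6)|(H>173))&(S>150)&(V>80),*R[n]);a=axis(m);print(n,a[0],m.sum());P[n]=a[0]
print(tri(cs["top"],P["top"],cs["side"],P["side"]))
E
```

```text
t12.08 gfix [  5.8   1.1 163.2] Ffix [ 0.2  0.8 -0.3] w 55.9
t12.08 gfix [  5.8   1.1 163.2] Ffix [ 0.2  0.8 -0.3] w 55.9
-42,183,200 -> [ 47.6 210.5  -3.4] [ 9.78  0.11 -0.02]
top [163.549  209.4706] 51
side [235.9259 141.7037] 27
(array([0.461 , 0.254 , 0.1133]), np.float64(0.007854196228459369))
```

```bash
python3 -m inch '8 30 -33 3 0 0 50;48 210 -4 9.8 0 0 50;48 210 -4 9.8 0 0 50;48 210 -4 9.8 0 0 50;48 210 -4 9.8 0 0 50;48 210 -4 9.8 0 0 50;48 210 -4 9.8 0 0 50;48 210 -4 9.8 0 0 50' >/dev/null; python3 gf.py -42,183,150
python3 - <<'E'
from m import *
T=cap("top");S=cap("side")
a=cv2.resize(T["f"][150:250,130:230],(400,400),interpolation=2);b=cv2.resize(S["f"][100:200,200:300],(400,400),interpolation=2)
save("hand",np.hstack([a,b]))
E
```

```text
t12.75 gfix [-43.7 184.3 198.8] Ffix [ 1.  -1.2  1.6] w 50.2
-42,183,150 -> [-1.5 -1.4 48.8] [-0.01 -0.13  0.26]
```

View pics/hand.png

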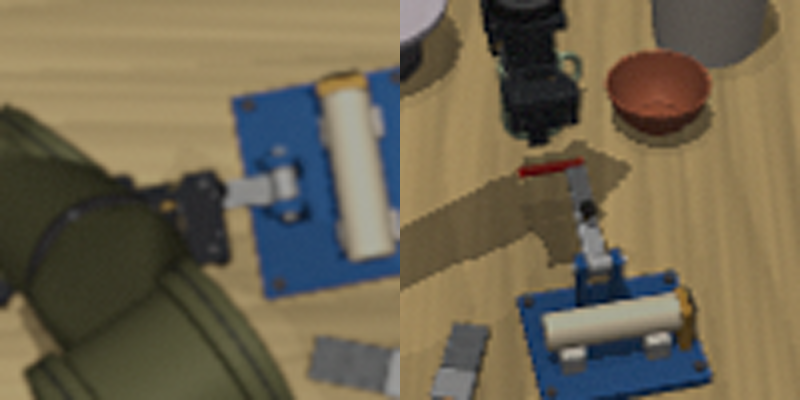

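The side crop shows the post lying in both vees against the brass stop at (685,310). The handle at (550,168) lies below the open fingers at (540,140). Descending over the handle.

```bash
python3 -m inch '-1.5 -1.4 30 0 0 0 50;-1.5 -1.4 60 0 0 0 50;-1.5 -1.4 75 0 0 0 50;-1.5 -1.4 75 0 0 0 50' >/dev/null; python3 gf.py -42,183,112; python3 -m inch '0 0 5 0 0 0 50;0 0 11 0 0 0 50;0 0 11 0 0 0 50' >/dev/null; python3 gf.py -42,183,112; python3 -m inch '0 0 0 0 0 0 0;0 0 0 0 0 0 0;0 0 0 0 0 0 0;0 0 0 0 0 0 0;0 0 0 0 0 0 0;0 0 0 0 0 0 0;0 0 0 0 0 0 0;0 0 0 0 0 0 0' 6 >/dev/null; python3 gf.py
```

```text
t13.18 gfix [-42.5 177.8 121.6] Ffix [-0.9 -0.  -0.4] w 49.9
-42,183,112 -> [0.3 4.7 9.6] [-0.23 -0.35 -0.2 ]
t13.43 gfix [-40.6 180.4 113.7] Ffix [ 0.4  0.4 -0.7] w 50.2
-42,183,112 -> [1.3 2.5 1.7] [-0.01  0.02 -0.08]
t14.10 gfix [-40.8 183.2 114.1] Ffix [-1.6  5.4  0.8] w 10.3
```

```bash
python3 -m inch '0 2 0 0 0 0 0;0 3 0 0 0 0 0;0 3 0 0 0 0 0' 10 >/dev/null; python3 gf.py; python3 - <<'E'
import numpy as np
for th in (2.80,2.78,2.76): print(th,60-125*np.cos(th)+16*np.sin(th),84+125*np.sin(th)+16*np.cos(th))
E
python3 - <<'E'
from m import *
S=cap("side")
save("grip",cv2.resize(S["f"][110:190,200:280],(480,480),interpolation=2))
E
```

```text
t14.35 gfix [-40.8 183.3 114. ] Ffix [-0.5  0.8  4.4] w 10.2
2.8 183.13760298607673 110.7979613187896
2.78 182.57705278991062 113.25518978471106
2.76 181.96747340696746 115.70071656478264
```

View pics/grip.png

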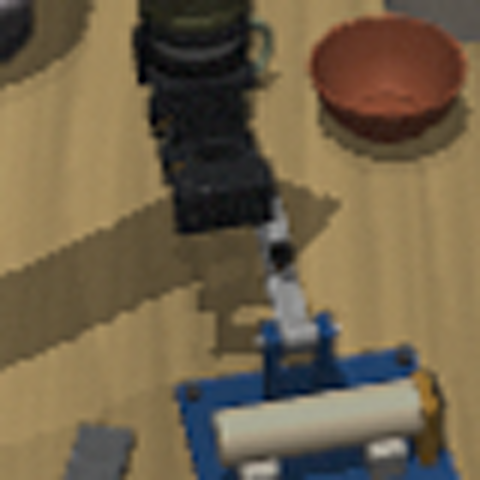

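The crop shows the fingers closed over the handle at (225,200), with the post still against the stop at (430,405). Next I compute the arc.

```bash
python3 - <<'E'
import numpy as np
f=lambda th:np.array([60-125*np.cos(th)+16*np.sin(th),84+125*np.sin(th)+16*np.cos(th)])
for i,(a,b) in enumerate([(2.78,1.58),(1.58,.6),(.6,.26)]):
    for th in np.arange(a-.2 if b>.3 else a-.1,b-.01,-.2 if b>.3 else -.08): d=f(th)-f(a);print(round(th,2),"ty %.1f tz %.1f"%(d[0],-d[1]), f(th).round(1))
E
```

```text
2.58 ty -8.3 tz -23.8 [174.3 137. ]
2.38 ty -21.1 tz -45.4 [161.5 158.7]
2.18 ty -37.9 tz -64.1 [144.6 177.4]
1.98 ty -58.2 tz -79.1 [124.4 192.3]
1.78 ty -81.0 tz -89.7 [101.6 203. ]
1.58 ty -105.4 tz -95.6 [ 77.1 208.8]
1.38 ty -25.1 tz -0.9 [ 52.  209.8]
1.18 ty -50.0 tz 3.2 [ 27.2 205.7]
0.98 ty -73.5 tz 12.1 [  3.7 196.7]
0.78 ty -94.8 tz 25.6 [-17.6 183.3]
0.5 ty -7.9 tz 9.8 [-42. 158.]
0.42 ty -13.5 tz 18.2 [-47.6 149.6]
0.34 ty -18.4 tz 27.0 [-52.5 140.8]
0.26 ty -22.6 tz 36.2 [-56.7 131.6]
```

```bash
python3 -m inch '0 -4 -12 0 0 0 0;0 -8 -24 0 0 0 0;0 -15 -35 0 0 0 0;0 -21 -45 0 0 0 0;0 -38 -64 0 0 0 0' 22 >/dev/null; python3 gf.py -42,144.6,177.4 -42,77.1,208.8
```

```text
t14.82 gfix [-41.2 143.2 176.2] Ffix [  9.7  -8.9 -23.5] w 9.8
-42,144.6,177.4 -> [ 1.3  0.8 -1.2] [-0.24 -0.18 -0.04]
-42,77.1,208.8 -> [  1.3 -66.9 -32.3] [-0.24 -0.18 -0.04]
```

```bash
python3 -m inch '0 -2.7 3 0 0 0 0;0 -2.7 3 0 0 0 0' >/dev/null; python3 gf.py; python3 -m inch '0 -10 -7 0 0 0 0;0 -19.5 -14.5 0 0 0 0;0 -31 -21 0 0 0 0;0 -42 -25 0 0 0 0;0 -54 -28.5 0 0 0 0;0 -65.3 -30.4 0 0 0 0;0 -65.3 -30.4 0 0 0 0' >/dev/null; python3 gf.py
```

```text
t14.98 gfix [-41.  142.4 176.5] Ffix [-0.1 -0.2  7. ] w 9.6
t15.57 gfix [-41.1  77.  205.8] Ffix [ 0.8 -2.1  0.2] w 9.6
```

```bash
python3 -m inch '0 -12 -.7 0 0 0 0;0 -25 -.9 0 0 0 0;0 -38 .6 0 0 0 0;0 -50 3.2 0 0 0 0;0 -62 7 0 0 0 0;0 -73.5 12 0 0 0 0;0 -84 18.4 0 0 0 0;0 -95 25.6 0 0 0 0;0 -103 33 0 0 0 0;0 -103 33 0 0 0 0' >/dev/null; python3 gf.py
```

```text
t16.40 gfix [-41.2 -23.4 171.3] Ffix [  2.1   5.5 -10.9] w 8.6
```

```bash
python3 - <<'E'
from m import *
P=np.array([[183.3,114],[142.4,176.5],[77,205.8],[-23.4,171.3]])
A=np.c_[2*P,np.ones(4)];s=np.linalg.lstsq(A,(P**2).sum(1),rcond=None)[0];print(s[:2],np.sqrt(s[2]+s[0]**2+s[1]**2))
S=cap("side");T=cap("top")
a=cv2.resize(T["f"][150:230,170:250],(400,400),interpolation=2);b=cv2.resize(S["f"][120:200,215:295],(400,400),interpolation=2)
save("mid",np.hstack([a,b]))
E
```

```text
[62.7643 81.5142] 124.58303851355494
```

View pics/mid.png

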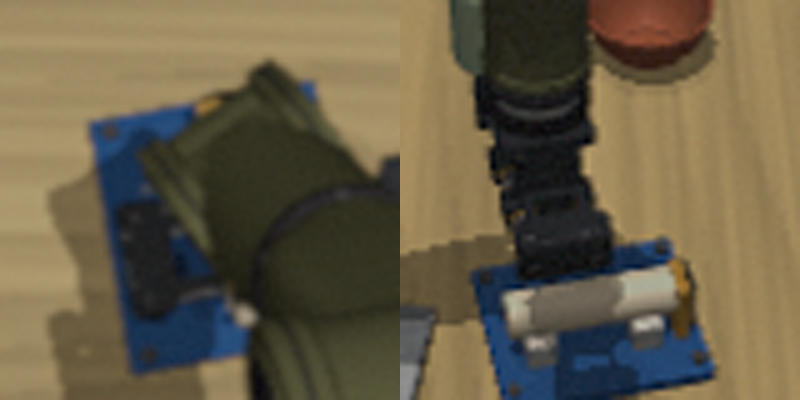

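The crop shows the arm over the fixture with the strap about half over, still gripped. The post is undisturbed against the stop at (680,295). The circle fit agrees (radius 124.6 mm against 126 expected), so I continue to about 0.3 rad.

```bash
python3 -m inch '0 -4.5 6 0 0 0 0;0 -9 11 0 0 0 0;0 -13 16 0 0 0 0;0 -16.6 21 0 0 0 0;0 -20 26 0 0 0 0;0 -23 31.5 0 0 0 0;0 -25.5 36 0 0 0 0;0 -27.6 40 0 0 0 0;0 -27.6 40 0 0 0 0' >/dev/null; python3 gf.py
```

```text
t17.25 gfix [-41.1 -51.7 131.7] Ffix [ 0.6  4.7 -6. ] w 8.1
```

```bash
python3 -m inch '0 0 0 0 0 0 20;0 0 0 0 0 0 40;0 0 0 0 0 0 40;0 0 0 0 0 0 40;0 0 -10 0 0 0 40;0 0 -30 0 0 0 40;0 0 -50 0 0 0 20;0 0 -50 0 0 0 0' 10 >/dev/null;python3 -m inch '0 -5 0 0 0 0 0;0 -5 0 0 0 0 0;0 -5 0 0 0 0 0;0 -5 0 0 0 0 0;0 -5 0 0 0 0 0' 10 >/dev/null; python3 gf.py -41,-57,160
python3 - <<'E'
from m import *
T=cap("top");S=cap("side")
a=cv2.resize(T["f"][150:230,170:250],(400,400),interpolation=2);b=cv2.resize(S["f"][120:200,215:295],(400,400),interpolation=2)
save("press0",np.hstack([a,b]))
E
```

```text
t18.33 gfix [-41.4 -57.4 181.5] Ffix [-0.2  0.6 -0.3] w 0.3
-41,-57,160 -> [-0.2  0.5 21.5] [ 0.01 -0.08 -0.01]
```

View pics/press0.png

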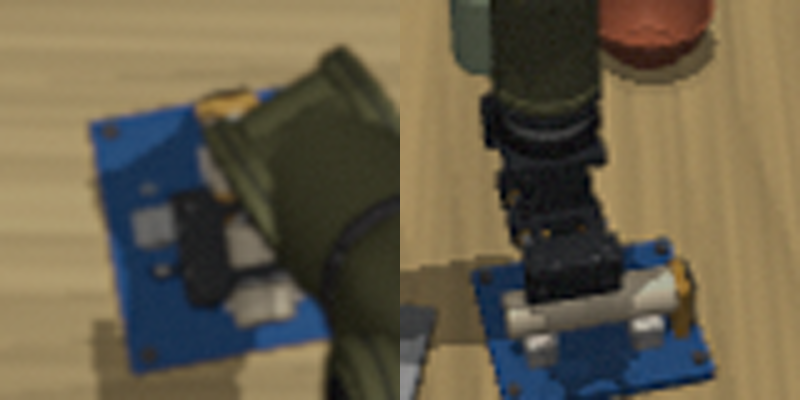

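The top crop shows the strap at (155,228) lying toward the post under the gripper. The post is still at the stop, and the gripper hides the handle. Now I feel downward with closed fingertips.

```bash
python3 -m inch '0 0 10 0 0 0 0;0 0 18 0 0 0 0;0 0 18 0 0 0 0' >/dev/null; python3 gf.py; python3 -m inch '0 0 2 0 0 0 0;0 0 4 0 0 0 0;0 0 4 0 0 0 0' >/dev/null; python3 gf.py; python3 -m inch '0 0 2 0 0 0 0;0 0 4 0 0 0 0;0 0 4 0 0 0 0' >/dev/null; python3 gf.py
```

```text
t18.68 gfix [-41.3 -57.7 163.1] Ffix [0.2 0.4 0.3] w 0.4
t18.93 gfix [-41.2 -58.5 160.3] Ffix [ 0.2 -1.1  2.1] w 0.3
t19.18 gfix [-41.1 -59.5 156.5] Ffix [-0.4 -3.1  4.2] w 0.3
```

```bash
python3 -m inch '0 -1 2 0 0 0 0;0 -2 4 0 0 0 0;0 -2 4 0 0 0 0' >/dev/null; python3 gf.py; python3 -m inch '0 -1 2 0 0 0 0;0 -2 4 0 0 0 0;0 -2 4 0 0 0 0' >/dev/null; python3 gf.py; python3 -m inch '0 -1 2 0 0 0 0;0 -2 4 0 0 0 0;0 -2 4 0 0 0 0' >/dev/null; python3 gf.py
```

```text
t19.43 gfix [-41.1 -60.9 152.4] Ffix [-0.6 -2.9  2.9] w 0.4
t19.68 gfix [-41.1 -62.3 148.3] Ffix [-0.2 -2.1  3.2] w 1.0
t19.93 gfix [-41.1 -63.7 144.1] Ffix [-0.3 -2.2  3.2] w 0.5
```

```bash
python3 -m inch '0 -.5 1 0 0 0 0;0 -1 3 0 0 0 0;0 -1 3 0 0 0 0' >/dev/null; python3 gf.py; python3 -m inch '0 -.3 1 0 0 0 0;0 -.6 2 0 0 0 0;0 -.6 2 0 0 0 0' >/dev/null; python3 gf.py; python3 -m inch '0 -.3 1 0 0 0 0;0 -.6 2 0 0 0 0;0 -.6 2 0 0 0 0' >/dev/null; python3 gf.py;python3 -m inch '0 -.2 1 0 0 0 0;0 -.4 2 0 0 0 0;0 -.4 2 0 0 0 0' >/dev/null; python3 gf.py
```

```text
t20.18 gfix [-41.  -64.6 141.1] Ffix [-1.  -1.7  2.8] w 0.8
t20.43 gfix [-41.  -65.1 139.1] Ffix [-0.7 -3.2  4.2] w 0.5
t20.68 gfix [-41.  -65.7 137.3] Ffix [-1.2 -2.7  6.6] w 0.7
t20.93 gfix [-41.  -66.1 135.7] Ffix [-1.6 -2.6  8.8] w 0.3
```

```bash
for i in 1 2 3 4; do python3 -m inch '0 0 0 0 0 0 0' >/dev/null; python3 gf.py; done
```

```text
t21.02 gfix [-41.  -66.1 135.7] Ffix [-0.9 -1.8  9.5] w 0.5
t21.10 gfix [-41.  -66.1 135.7] Ffix [-2.4 -3.5  8.7] w 0.3
t21.18 gfix [-41.  -66.1 135.6] Ffix [-2.3 -1.6  8.4] w 0.3
t21.27 gfix [-41.  -66.1 135.7] Ffix [-2.1 -1.8  9.6] w 0.6
```

```bash
python3 -m inch '0 0 .5 0 0 0 0;0 0 .5 0 0 0 0' >/dev/null; for i in 1 2 3 4; do python3 -m inch '0 0 0 0 0 0 0' >/dev/null; python3 gf.py; done
```

```text
t21.52 gfix [-41.  -66.2 135.3] Ffix [-2.5 -3.7 11.6] w 0.5
t21.60 gfix [-41.  -66.2 135.3] Ffix [-1.3 -2.7 10.9] w 0.1
t21.68 gfix [-41.  -66.2 135.3] Ffix [-2.7 -2.5 10.9] w 0.6
t21.77 gfix [-41.  -66.2 135.3] Ffix [-1.6 -2.1 11.3] w 0.6
```

Handle force is now about 11 N in all, giving roughly 13 N at the pad, which the hinge will relax to about 10 N. Lifting off and looking.

```bash
python3 -m inch '0 0 -1 0 0 0 0;0 0 -3 0 0 0 0;0 0 -10 0 0 0 0;0 0 -40 0 0 0 0;0 0 -80 0 0 0 0;0 -40 -110 0 0 0 0;0 -80 -120 0 0 0 0;0 -115 -120 0 0 0 0;0 -150 -120 0 0 0 0;0 -180 -120 0 0 0 0' >/dev/null; python3 -m inch '0 -150 0 0 0 0 0;0 -150 0 0 0 0 0;0 -150 0 0 0 0 0;0 -150 0 0 0 0 0;0 -150 0 0 0 0 0' >/dev/null; python3 gf.py
python3 - <<'E'
from m import *
T=cap("top");S=cap("side");pickle.dump(dict(top=T,side=S),open("c5.pkl","wb"))
a=cv2.resize(T["f"][150:230,170:250],(400,400),interpolation=2);b=cv2.resize(S["f"][140:220,215:295],(400,400),interpolation=2)
save("end",np.hstack([a,b]))
cs=dict(top=T,side=S);R={"top":(190,170,260,240),"side":(220,150,285,215)};P={}
for n,c in cs.items():
    h=hsv(c["f"]);H,Sa,V=h[...,0],h[...,1],h[...,2]
    m=roi(((H<6)|(H>173))&(Sa>150)&(V>80),*R[n]);P[n]=axis(m)[0];print(n,P[n],m.sum())
p,gap=tri(T,P["top"],S,P["side"]);c,s=np.cos(.204),np.sin(.204);d=p[:2]-[.5275,.0795];print("red fix",c*d[0]+s*d[1],-s*d[0]+c*d[1],p[2],gap)
E
```

```text
t23.02 gfix [ -43.4 -403.3  253.9] Ffix [ 0.  -0.4 -0.2] w 0.2
top [238.6591 196.0455] 44
side [247.6154 183.9744] 39
red fix -0.03027073543267529 -0.06143136840741795 0.10858306808345075 0.007875392288979205
```

View pics/end.png

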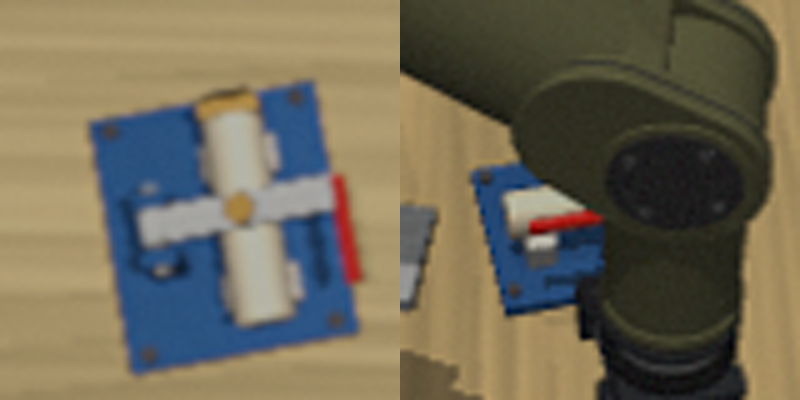

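The top crop shows the post in the vees with its end on the brass stop at (225,108). The strap lies across its middle, the screw at (238,208), and the handle at (345,230). I'll check the end positions numerically.

```bash
python3 - <<'E'
from m import *
cs=pickle.load(open("c5.pkl","rb"));T=cs["top"];f=T["f"];c,s=np.cos(.204),np.sin(.204);A=np.array([[c,s],[-s,c]])
for z,yy in((.058,0.),):
    xs=np.arange(-95,95,1.)/1e3; out=[]
    prof=[]
    for x in xs:
        v=[]
        for y in(-.012,-.006,0,.006):
            P=np.r_[A.T@[x,y]+[.5275,.0795],.074]; q=proj(T,P)[0]; v.append(cv2.getRectSubPix(f,(1,1),tuple(map(float,q)))[0,0])
        prof.append(np.mean(v,0))
    prof=np.array(prof)
    for i in list(range(5,40,3))+list(range(150,185,3)): print(int(xs[i]*1e3),prof[i].round().astype(int))
E
```

```text
-90 [124 113 101]
-87 [ 72  87 118]
-84 [ 46  82 130]
-81 [ 43  84 132]
-78 [ 44  83 131]
-75 [ 47  78 120]
-72 [ 78  87 103]
-69 [132 128 116]
-66 [168 164 144]
-63 [179 175 156]
-60 [179 176 157]
-57 [178 175 157]
55 [179 175 158]
58 [180 176 158]
61 [179 176 158]
64 [180 176 159]
67 [177 173 156]
70 [171 161 138]
73 [172 148 104]
76 [173 139  79]
79 [166 131  67]
82 [135 106  55]
85 [109  89  56]
88 [129 112  80]
```

```bash
python3 -c "
from workcell import env
s=env.sense();print(s['t'],s['ft_force']);print(env.hand_in())"
```

```text
23.1167 [1.05427832 0.51708125 0.4222048 ]
the job is handed in; nothing more can be done
None
```

The long cream post is in the blue fixture's vees, against the brass stop, with the strap clamped over it. I handed the job in at 23.1 s with the gripper empty and clear of everything.

- **Placing:** I lifted the post from the rack and lowered it into the vees. They pushed it sideways with about 5 N until I re-centred it.
- **Stop:** I slid the post along until the push rose from about 4 to 8.6 N and it stopped moving, so the stop saw roughly 5 N. The last top picture puts the post's ends at about −70 and +70 mm, meeting the brass with no visible gap.
- **Clamping:** I swung the strap over by its handle, then pressed straight down with closed fingertips. I aimed for 9 to 10 N on the handle but ended at about 11 N. That gives an estimated 13 N at the pad, 16 N at most, which the hinge should relax to about 10 N. I had no direct reading of the pad force after letting go.
- **Handle:** after release it stands at about 109 mm, against the 110 mm where I left it, so the strap held.

**Disagreements and gaps:**
- The two cameras differed by about 3 mm in x, and by 5 to 8 mm for the handle.
- The strap swing briefly pulled 23 to 25 N along the strap until I corrected the path.
- The grip on the handle read 8 to 10 mm for a 12 mm bar, without letting go.
- The arm hid part of the fixture in the last side picture, so the end check rests on the top view.
- I did not re-measure the other objects at the end. The arm felt no contact with any of them.

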